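# Fetch the height setter from behind the milling tools and bed it in its foam case

### The arm

A 6-joint arm with a two-finger parallel gripper is mounted at the origin on the work surface. World frame = base frame: x ahead of the robot, y to its left, z up, the work surface at z = 0. Lengths are in m, angles in rad, forces in N, time in s.
With the tool pointing down it reaches from about 0.375 to 0.9 m from the base axis. Payload 3.1 kg.
Tool frame: the origin (TCP) lies between the finger pads; the fingertips stand 14 mm ahead of it and the grasp point (between the pads) lies 5 mm behind it; z points along the fingers, y is the line along which they close (so a half turn about z gives the same grasp; the last joint's range is limited). The gripper opens to 87 mm and grips with 3 to 60 N. Pads are 19 mm wide; open, the fingers measure 117 mm over their backs; the gripper's body (75 mm by 190 mm) begins 51 mm behind the grasp point.
Start: joints at [1.113, 0.527, 1.433, -0, 1.181, -0.178], TCP at [0.173, 0.601, 0.237] pointing down, gripper open.
Joint ranges: [-3.08, 3.08], [-0.75, 2.2], [0.22, 2.44], [-1.43, 4.57], [0, 2.65], [-2.85, 2.85]. Speed limits (rad/s): [2.79, 2.79, 3.14, 3.14, 3.14, 3.14].

### API

Orientations are given as [roll, pitch, yaw] about the fixed x, y, z axes, in that order (R = Rz(yaw) Ry(pitch) Rx(roll)).
In Python, from bench import arm gives the robot as it stands. The module is installed in compiled form; this text tells all that it offers.
- The arm moves only by the shell command python3 -m inch 'ROWS' [FORCE]. ROWS is JSON, one flat list of numbers, 5 for each row, row after row: the shift along the tool's x, y, z as a fraction of full scale, then the turn about the tool's z as a fraction of full scale, then the opening, from 0 (shut) to 1 (fully open). In form: [x, y, z, roll, gripper, x, y, z, roll, gripper, ...]. A call has 1 to 8 rows; each row is the pose to reach, as a shift and turn from the pose commanded when the call began, along the tool's axes at that moment; what a row does not reach only later rows make up. Full scale, the value 1, is 750 mm for a shift and 0.5 rad for a turn. A row lasts 1/8 s, in which the tool goes at most 62.5 mm and 10.7 degrees, less where a joint would pass 70% of its speed; a pose out of reach is approached as far as the arm can. A call with a number of a shift or a turn outside -1 to 1 is refused whole. A call with a gripper value outside its range is refused whole. The fingers move at their own pace and stop on an object; FORCE is the grip in N (left out, the last holds). Time passes only in rows, so rows that repeat a pose let the fingers close. It gives the time, the measured TCP pose, the force, the opening and the grip force at its end, in the units of the state.
- arm.sense(): the state, without advancing time (a new reading comes with each control period).
- arm.read_camera(name): name is "scene" or "top" or "wrist"; returns a dict with "image" (400x640x3 uint8, blue, green, red), "range_z" (400x640 float32, m along the optical axis (not along the pixel's ray), 0 where there is no reading), "camera_matrix" (3x3 intrinsics, pixels), "R" (3x3) and "t" (3): a world point X has camera coordinates R X + t. Camera axes: x right, y down, z forward; pixel columns grow to the right and rows downward; lengths in m; the calibration is good to about 2 mm. A picture is of the moment at which its call begins.
- arm.hand_in(): hands the job in; it is judged then, once.
Trained networks look in a picture, given as the dict that the camera call returned (one of the last four; its "shot" number tells which), for a name from the list of things; names that differ only in an ending like _2 or _b are one class to them, and where a whole thing is asked for, a point or a joint stands for the part that bears it (a point fixed in the world has none). Each returns a list of dicts, best first, with "score" (0 to 1); they miss things now and then, are a little off and sometimes report something else, mostly with a low value. They report only what shows in the picture. A call takes as long as a camera call.
- arm.find_in(target, picture): "at" ([x, y, z] in m, in world coordinates, good to about 4 mm: the middle of the surface that is visible of it).
- arm.outline_of(target, picture): "mask" (400x640 bool, what is visible of it).
The state is a dict: "clock": time; "q": joint angles; "joint_vel": joint speeds; "joint_efforts": joint torques, N m; "ee_pos": TCP position; "orientation": TCP orientation; "ft_force": force on the tool from outside, world axes, zero at the start; "ft_torque": the same for the moment, N m; "finger_gap": finger opening in m; "grasp_force": force on a finger pad.
Only numpy, scipy, OpenCV 4.12 (cv2) and the standard library are available. Lean on these libraries where they do the work, as an engineer would, in place of code of your own. Each camera call takes 0.05 s, during which the arm holds its last target. There are 200 camera calls.

### The job

The round height setter stands hemmed in by three milling tools on the steel tray. First clear all three tools (face mill, drill chuck, boring head) off the tray and stand them upright on the black rubber mat; with all three standing there, fetch the height setter and press it upright, fully home, into the empty round cutout of the foam case. Then stand each tool back upright on the very spot of the tray where it stood at the start, and let nothing topple.

Things in the scene. Friction and masses are not known exactly. Their poses are not given: they have to be found in the camera images.
- face_mill: Face mill standing on its cutting face, shank up: a dark steel disc 52 mm in diameter and 34 mm high with five small cutting inserts, then a 38 mm neck up to 48 mm. Above: bright round shank 26 mm in diameter up to the flat top at 130 mm, to grip. 0.4 to 0.7 kg. Origin: centre of underside, z up. Starts on one of three places on the tray, 72 to 90 mm from the setter (front, left or right, varies).
- drill_chuck: Drill chuck standing on its nose, shank up: a dark knurled sleeve 43 mm in diameter, narrowed to 35 mm at the foot, 68 mm high. Above: bright round shank 26 mm in diameter up to the flat top at 130 mm, to grip. 0.4 to 0.7 kg. Origin: centre of underside, z up. Starts on one of three places on the tray, 72 to 90 mm from the setter (front, left or right, varies).
- boring_head: Boring head standing on its slide, shank up: a square steel block 46 x 46 mm, 30 mm high, a darker block 46 x 40 mm on it up to 52 mm. Above: bright round shank 26 mm in diameter up to the flat top at 130 mm, to grip. 0.4 to 0.7 kg. Origin: centre of underside, z up. Starts on one of three places on the tray, 72 to 90 mm from the setter (front, left or right, varies).
- setter: Height setter: upright aluminium cylinder 46 mm in diameter, 60 mm high, with a black band; on top a white dial and a small brass plunger 4 mm proud; bottom edge bevelled 4 mm. 0.3 to 0.5 kg. Origin: centre of its underside, z up. Starts between the three tools on the tray. Any grip across the cylinder will do.
- tray: Fixed shallow steel tray, 200 (x) x 250 (y) mm, floor 4 mm above the bench, a lip 16 mm high on the far side (+x) and both y sides, none on the near side. Origin: centre of its underside, on the bench. Two small loose collets 30 mm high also stand in its far corners.
- mat: Fixed black ribbed rubber mat lying on the bench, 250 (x) x 140 (y) x 4 mm, to one side of the tray (left or right varies): the side area. Origin: centre of its underside. The three tools fit in a row along its x axis, 78 mm apart.
- case: Fixed open black case with grey foam, 200 (x) x 140 (y) x 40 mm, on the other side of the tray from the mat. Origin: centre of its underside. Foam top 40 mm above the bench. Its near part (-x) has the one empty cutout; in its far part two steel instruments are bedded, up to 10 mm above the foam.
- cutout (a point): Centre of the FLOOR of the round cutout, 18 mm above the bench, 22 below the foam top, 40 mm to the case's -x side of its centre. Four springy foam lips stand 21 mm from its axis, sloping out to 27 mm over the top 10 mm; they grip the 46 mm setter, which takes a push of up to 15 N. Fully home its underside is on this floor and 38 mm of it stand above the foam.

How it is judged:
On the way, in this order (a step that is already met when the one before it is completed fails the run):
1. all three tools stand upright and released on the rubber mat (x of face_mill in the frame of mat between -0.125 and 0.125 m and y of face_mill in the frame of mat between -0.07 and 0.07 m and z of each of face_mill, drill_chuck, boring_head in the frame of mat below 0.01 m and angle between each of face_mill, drill_chuck, boring_head's own z axis and vertical below 0.1 rad and contact force between each of face_mill, drill_chuck, boring_head and the fingers below 0.1 N and x of drill_chuck in the frame of mat between -0.125 and 0.125 m and y of drill_chuck in the frame of mat between -0.07 and 0.07 m and x of boring_head in the frame of mat between -0.125 and 0.125 m and y of boring_head in the frame of mat between -0.07 and 0.07 m), for 0.2 s.
2. the setter is fully home and released in the cutout while the three tools stand on the mat (all of step 1 and z of setter in the frame of cutout below 0.004 m and horizontal distance between setter and cutout below 0.006 m and angle between setter's own z axis and vertical below 0.08 rad and contact force between setter and the fingers below 0.1 N), for 0.2 s.
At the end, for the whole second after the job is handed in: The setter is in the cutout, its underside within 4 mm of the cutout floor, within 6 mm of its centre and upright (within 0.08 rad); each of the three tools stands upright (within 0.1 rad) within 15 mm of where it stood at the start; all released and at rest (z of setter in the frame of cutout below 0.004 m and horizontal distance between setter and cutout below 0.006 m and angle between setter's own z axis and vertical below 0.08 rad and contact force between setter and the fingers below 0.1 N and distance of each of face_mill, drill_chuck, boring_head from where it was at the start of the episode below 0.015 m and angle between each of face_mill, drill_chuck, boring_head's own z axis and vertical below 0.1 rad and linear speed of each of face_mill, drill_chuck, boring_head, setter below 0.02 m/s); the robot touches nothing.
It fails at once if a tool or the setter is toppled (angle between any of face_mill, drill_chuck, boring_head, setter's own z axis and vertical above 0.6 rad).
It also fails if it takes over 138 s, if anything falls off the work surface, if the arm or the gripper's body presses on something with over 40 N, if the wrist force passes 120 N, or if a joint passes its speed limit or range.

## Working session

There is one attempt and no reset: what is moved stays moved. The work goes in short steps, Python scripts to look and compute and a shell command to move; the robot and the scene stay as the last step left them, time stands still between calls to the robot, and variables do not carry over. Pictures are saved under pics/ and viewed, at most 14 in all, crops included, and the job is handed in when it is done.

```bash
mkdir -p pics; ls; cat > h.py <<'E'
from bench import arm
import numpy as np, cv2
from scipy.spatial.transform import Rotation as Ro
T=["face_mill","drill_chuck","boring_head","setter"]
def cloud(p):
    K=p["camera_matrix"];z=p["range_z"];v,u=np.mgrid[:400,:640]
    c=np.stack([(u-K[0,2])/K[0,0]*z,(v-K[1,2])/K[1,1]*z,z],-1)
    return (c-p["t"])@p["R"]
def st():
    s=arm.sense();print({k:np.round(s[k],4).tolist() for k in("clock","ee_pos","orientation","q","ft_force","finger_gap","grasp_force")});return s
E
python3 - <<'E'
from h import *
st()
for c in("top","scene"):
    p=arm.read_camera(c);cv2.imwrite(f"pics/{c}0.png",p["image"]);X=cloud(p)
    print(c,"campos",-p["R"].T@p["t"])
    for n in T+["tray","mat","case"]:
        for f in arm.find_in(n,p)[:2]: print(n,round(f["score"],2),np.round(f["at"],4))
        if n in("tray","mat","case"):
            o=arm.outline_of(n,p)
            if o:
                m=o[0]["mask"]&(p["range_z"]>0);q=X[m];print("  ext",np.round(np.percentile(q,[1,50,99],axis=0),3).tolist())
E
```

```text
pics
{'clock': 0.0, 'ee_pos': [0.1722, 0.6001, 0.2356], 'orientation': [-3.1394, -0.0003, 2.8619], 'q': [1.1125, 0.5285, 1.4339, -0.0001, 1.1814, -0.1785], 'ft_force': [0.0774, 0.3126, 0.6028], 'finger_gap': 0.0869, 'grasp_force': 0.0}
top campos [ 0.4611661  -0.00828671  0.85801188]
face_mill 0.84 [ 0.6092 -0.0523  0.0558]
drill_chuck 0.62 [0.5461 0.0373 0.073 ]
boring_head 0.76 [0.6312 0.104  0.0593]
setter 0.74 [0.6214 0.0219 0.0639]
tray 0.88 [0.5983 0.0238 0.0079]
  ext [[0.502, -0.101, 0.001], [0.599, 0.02, 0.004], [0.718, 0.158, 0.019]]
mat 0.96 [0.5183 0.3286 0.0015]
mat 0.72 [ 0.5286 -0.3242  0.0405]
case 0.9 [ 0.5238 -0.3277  0.0411]
  ext [[0.427, -0.404, 0.003], [0.526, -0.326, 0.04], [0.628, -0.251, 0.051]]
scene campos [1.22128226 0.45011831 0.75648343]
face_mill 0.78 [ 0.6277 -0.0474  0.0532]
drill_chuck 0.66 [0.5637 0.0414 0.0775]
boring_head 0.77 [0.6537 0.1133 0.0554]
setter 0.72 [0.6362 0.0342 0.0571]
setter 0.35 [ 0.5474 -0.3094  0.0431]
tray 0.64 [0.6529 0.0475 0.003 ]
  ext [[0.499, -0.106, -0.002], [0.646, 0.043, 0.003], [0.729, 0.162, 0.017]]
mat 0.86 [5.393e-01 3.360e-01 1.000e-04]
  ext [[0.398, 0.261, -0.001], [0.534, 0.333, 0.003], [0.642, 0.399, 0.006]]
case 0.91 [ 0.5495 -0.3084  0.0447]
  ext [[0.429, -0.406, 0.0], [0.547, -0.312, 0.038], [0.633, -0.251, 0.049]]
```

```bash
python3 - <<'E'
from h import *
p=arm.read_camera("top");X=cloud(p)
def circ(m):
    q=X[m];(c,r)=cv2.minEnclosingCircle(q[:,:2].astype(np.float32));return len(q),np.round(np.median(q,0),4),np.round(q.mean(0),4),np.round(c,4),round(r,4)
for n,a in(("fm",(.61,-.052)),("dc",(.55,.037)),("bh",(.631,.104))):
    m=(abs(X[...,2]-.134)<.004)&(np.hypot(X[...,0]-a[0],X[...,1]-a[1])<.05);print(n,circ(m))
m=(abs(X[...,2]-.064)<.003)&(np.hypot(X[...,0]-.62,X[...,1]-.022)<.03);print("setter",circ(m))
m=(abs(X[...,2]-.018)<.004)&(np.hypot(X[...,0]-.488,X[...,1]+.328)<.045);print("cut floor",circ(m))
m=(X[...,2]<.037)&(np.hypot(X[...,0]-.488,X[...,1]+.328)<.045);print("cut all",circ(m))
o=arm.outline_of("mat",p)[0]["mask"]
for nm,m in(("mat",o&(X[...,2]<.012)),("case",(X[...,2]>.034)&(X[...,2]<.055)&(X[...,1]<-.2))):
    r=cv2.minAreaRect(X[m][:,:2].astype(np.float32));print(nm,r,np.round(cv2.boxPoints(r),3).tolist())
m=(X[...,2]>.012)&(X[...,2]<.03)&(abs(X[...,1]-.025)<.2);print(np.percentile(X[m],[1,99],axis=0))
E
```

```text
fm (138, array([ 0.6149, -0.0542,  0.134 ]), array([ 0.6148, -0.0542,  0.134 ]), array([ 0.6148, -0.0537]), 0.0128)
dc (144, array([0.5527, 0.0383, 0.1345]), array([0.5529, 0.0387, 0.1342]), array([0.5533, 0.0388]), 0.0129)
bh (137, array([0.6386, 0.1061, 0.1343]), array([0.6385, 0.1066, 0.1342]), array([0.6386, 0.1069]), 0.013)
setter (324, array([0.6257, 0.0253, 0.0645]), array([0.6264, 0.0249, 0.0644]), array([0.627 , 0.0254]), 0.023)
cut floor (314, array([ 0.4872, -0.3287,  0.0189]), array([ 0.4872, -0.3283,  0.0189]), array([ 0.4825, -0.3277]), 0.0271)
cut all (496, array([ 0.4877, -0.3312,  0.0201]), array([ 0.4875, -0.3306,  0.0237]), array([ 0.4918, -0.3325]), 0.0438)
mat ((0.5206544995307922, 0.33192214369773865), (0.14447622001171112, 0.2527601718902588), 87.27684783935547) [[0.39100000262260437, 0.26600000262260437], [0.6430000066757202, 0.2540000081062317], [0.6499999761581421, 0.39800000190734863], [0.39800000190734863, 0.4099999964237213]]
case ((0.6569202542304993, -0.4413561522960663), (0.48462146520614624, 0.48667362332344055), 83.20352172851562) [[0.3869999945163727, -0.652999997138977], [0.8700000047683716, -0.7110000252723694], [0.9269999861717224, -0.23000000417232513], [0.4440000057220459, -0.1720000058412552]]
[[ 0.30734604 -0.11404119  0.01237691]
 [ 0.9031764   0.21763262  0.02904265]]
```

View pics/top0.png

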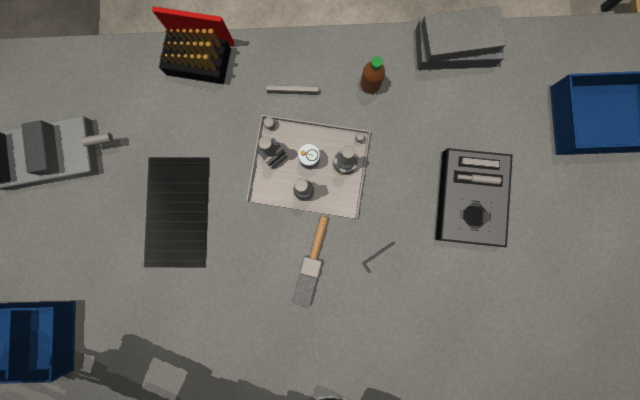

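Top view: tools at pixels (345,158) face mill, (303,188) chuck, (270,148) boring head; setter at (309,155), mat left (+y), case right with the cutout at (476,215). All the heights agree with the given sizes, so I'm moving.

```bash
python3 -m inch '[-0.2,-0.115,0,-0.2,1,-0.4,-0.23,0,-0.4,1,-0.6,-0.35,0,-0.56,1,-0.779,-0.46,0,-0.56,1,-0.779,-0.46,0,-0.56,1,-0.779,-0.46,0,-0.56,1,-0.779,-0.46,0,-0.56,1,-0.779,-0.46,0,-0.56,1]' 50; python3 -m inch '[0,0,0,0,1,0,0,0,0,1,0,0,0,0,1,0,0,0,0,1,0,0,0,0,1]'
```

```text
clock: 2.2
ee_pos: [0.518, 0.2363, 0.2368]
orientation: [3.141, 0.001, 3.142]
ft_force: [-0.0, 1.5, -0.1]
finger_gap: 0.087
grasp_force: 0.0
clock: 2.82
ee_pos: [0.516, 0.2387, 0.2367]
orientation: [3.142, 0.0, -3.14]
ft_force: [-2.1, 0.6, -0.0]
finger_gap: 0.0869
grasp_force: 0.0
```

```bash
python3 -m inch '[-0.055,-0.06,0,0,1,-0.11,-0.12,0,0,1,-0.1635,-0.176,0,0,1,-0.1635,-0.176,0,0,1,-0.1635,-0.176,0,0,1]'; python3 - <<'E'
from h import *
st();p=arm.read_camera("wrist");cv2.imwrite("pics/w1.png",p["image"]);X=cloud(p)
m=(abs(X[...,2]-.134)<.006)&(np.hypot(X[...,0]-.6386,X[...,1]-.1068)<.04)
q=X[m];print(len(q))
if len(q): print(q.mean(0),cv2.minEnclosingCircle(q[:,:2].astype(np.float32)))
E
```

```text
clock: 3.45
ee_pos: [0.6385, 0.1063, 0.2361]
orientation: [3.141, -0.002, 3.142]
ft_force: [-0.1, 0.1, -0.4]
finger_gap: 0.0868
grasp_force: 0.0
{'clock': 3.45, 'ee_pos': [0.6385, 0.1063, 0.2361], 'orientation': [3.141, -0.0017, 3.1416], 'q': [-0.0077, 0.5593, 1.3724, 0.0006, 1.2116, -1.5787], 'ft_force': [-0.057, 0.1203, -0.3652], 'finger_gap': 0.0868, 'grasp_force': 0.0}
608
[0.63776526 0.10622314 0.13453179] ((0.638619065284729, 0.10637608170509338), 0.01295975036919117)
```

View pics/w1.png

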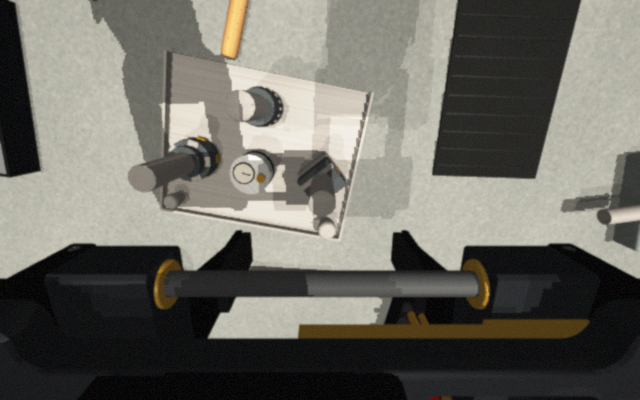

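The wrist view shows the boring head's shank (318,190) between the fingers and agrees with the top camera to about 1 mm. Descending and gripping.

```bash
python3 -m inch '[0,0,0.06,0,1,0,0,0.12,0,1,0,0,0.165,0,1,0,0,0.181,0,1,0,0,0.181,0,1,0,0,0.181,0,0.1,0,0,0.181,0,0.1,0,0,0.181,0,0.1]' 50; python3 -m inch '[0,0,0,0,0.1,0,0,0,0,0.1,0,0,0,0,0.1]';
```

```text
clock: 4.5
ee_pos: [0.6398, 0.1058, 0.1019]
orientation: [-3.142, 0.002, -3.142]
ft_force: [0.4, -0.0, -0.1]
finger_gap: 0.0645
grasp_force: 0.0
clock: 4.88
ee_pos: [0.6392, 0.1058, 0.1008]
orientation: [-3.142, -0.0, -3.141]
ft_force: [0.0, 0.1, 0.2]
finger_gap: 0.0349
grasp_force: 0.0
```

```bash
python3 -m inch '[0,0,0,0,0.1,0,0,0,0,0.1,0,0,0,0,0.1,0,0,0,0,0.1]'; python3 -m inch '[0,0,-0.02,0,0.1,0,0,-0.06,0,0.1,0,0,-0.1,0,0.1,0,0,-0.14,0,0.1,0,0,-0.18,0,0.1,0,0,-0.2,0,0.1,0,0,-0.2,0,0.1]'
```

```text
clock: 5.38
ee_pos: [0.6392, 0.106, 0.1007]
orientation: [3.141, -0.0, -3.141]
ft_force: [-0.1, 1.3, -0.2]
finger_gap: 0.0252
grasp_force: 50.0
clock: 6.25
ee_pos: [0.6394, 0.1058, 0.2517]
orientation: [-3.141, 0.002, -3.141]
ft_force: [0.2, -0.6, -5.5]
finger_gap: 0.0251
grasp_force: 50.0
```

```bash
python3 -m inch '[0.01,0.03,0,0,0.1,0.02,0.09,0,0,0.1,0.03,0.15,0,0,0.1,0.045,0.21,0,0,0.1,0.055,0.265,0,0,0.1,0.055,0.29,0,0,0.1,0.055,0.296,0,0,0.1,0.055,0.296,0,0,0.1]'; python3 -m inch '[0,0,0.03,0,0.1,0,0,0.08,0,0.1,0,0,0.13,0,0.1,0,0,0.17,0,0.1,0,0,0.19,0,0.1,0,0,0.197,0,0.1,0,0,0.199,0,0.1,0,0,0.199,0,0.1]'
```

```text
clock: 7.25
ee_pos: [0.5978, 0.3271, 0.25]
orientation: [-3.14, -0.001, -3.142]
ft_force: [-0.5, 0.5, -5.4]
finger_gap: 0.0253
grasp_force: 50.0
clock: 8.25
ee_pos: [0.5988, 0.3281, 0.1029]
orientation: [3.141, 0.002, -3.141]
ft_force: [-0.2, -1.5, -5.6]
finger_gap: 0.0249
grasp_force: 50.0
```

```bash
python3 -m inch '[0,0,0.0015,0,0.1,0,0,0.0025,0,0.1,0,0,0.0025,0,0.1]'
```

```text
clock: 8.62
ee_pos: [0.5984, 0.3282, 0.1007]
orientation: [3.141, 0.001, -3.141]
ft_force: [-0.1, -0.4, -0.3]
finger_gap: 0.0252
grasp_force: 50.0
```

```bash
python3 -m inch '[0,0,0,0,0.9,0,0,0,0,0.9,0,0,0,0,0.9,0,0,0,0,0.9,0,0,-0.05,0,0.9,0,0,-0.12,0,0.9,0,0,-0.18,0,0.9,0,0,-0.18,0,0.9]'; python3 -m inch '[0.01,-0.06,0,0,0.9,0.02,-0.14,0,0,0.9,0.03,-0.22,0,0,0.9,0.045,-0.3,0,0,0.9,0.0605,-0.37,0,0,0.9,0.0605,-0.386,0,0,0.9,0.0605,-0.386,0,0,0.9,0.0605,-0.386,0,0,0.9]'
python3 - <<'E'
from h import *
st();p=arm.read_camera("wrist");X=cloud(p)
for n,a in(("dc",(.553,.0385)),("fm",(.615,-.054)),("bh",(.598,.328))):
  q=X[(abs(X[...,2]-.134)<.006)&(np.hypot(X[...,0]-a[0],X[...,1]-a[1])<.04)];print(n,len(q))
  if len(q): print(q.mean(0),cv2.minEnclosingCircle(q[:,:2].astype(np.float32)))
E
```

```text
clock: 9.62
ee_pos: [0.6006, 0.3289, 0.24]
orientation: [3.138, 0.01, -3.141]
ft_force: [0.2, -0.2, 0.2]
finger_gap: 0.0775
grasp_force: 0.0
clock: 10.62
ee_pos: [0.5527, 0.0397, 0.2343]
orientation: [3.141, -0.0, -3.14]
ft_force: [0.2, 0.1, -0.2]
finger_gap: 0.0783
grasp_force: 0.0
{'clock': 10.625, 'ee_pos': [0.5527, 0.0397, 0.2343], 'orientation': [3.1409, -0.0003, -3.1401], 'q': [-0.1303, 0.4351, 1.6141, 0.0007, 1.0928, -1.7029], 'ft_force': [0.2121, 0.0753, -0.2203], 'finger_gap': 0.0783, 'grasp_force': 0.0}
dc 610
[0.55202966 0.03805662 0.13444188] ((0.5529292821884155, 0.037702906876802444), 0.012931629084050655)
fm 81
[ 0.606124   -0.06034782  0.13325035] ((0.6085020303726196, -0.06005222722887993), 0.00900496169924736)
bh 678
[0.59669411 0.32487869 0.13396287] ((0.5976804494857788, 0.32703065872192383), 0.013596308417618275)
```

```bash
python3 -m inch '[0,-0.002,0.06,0,0.9,0,-0.002,0.12,0,0.9,0,-0.002,0.165,0,0.6,0,-0.002,0.178,0,0.4,0,-0.002,0.178,0,0.1,0,-0.002,0.178,0,0.1,0,-0.002,0.178,0,0.1,0,-0.002,0.178,0,0.1]'; python3 -m inch '[0,0,0,0,0.1,0,0,0,0,0.1,0,0,0,0,0.1]'
```

```text
clock: 11.68
ee_pos: [0.5531, 0.0369, 0.1021]
orientation: [-3.142, 0.002, -3.142]
ft_force: [0.5, 1.6, 0.3]
finger_gap: 0.0264
grasp_force: 1.3
clock: 12.05
ee_pos: [0.5532, 0.0369, 0.102]
orientation: [3.142, 0.002, -3.142]
ft_force: [-0.7, 1.3, 5.1]
finger_gap: 0.0251
grasp_force: 50.0
```

```bash
python3 -m inch '[0,0,-0.02,0,0.1,0,0,-0.06,0,0.1,0,0,-0.1,0,0.1,0,0,-0.14,0,0.1,0,0,-0.18,0,0.1,0,0,-0.2,0,0.1,0,0,-0.2,0,0.1]'; python3 -m inch '[0.015,0.04,0,0,0.1,0.04,0.1,0,0,0.1,0.065,0.17,0,0,0.1,0.09,0.24,0,0,0.1,0.115,0.31,0,0,0.1,0.14,0.37,0,0,0.1,0.1475,0.398,0,0,0.1,0.1475,0.398,0,0,0.1]';  python3 -m inch '[0,0,0.03,0,0.1,0,0,0.08,0,0.1,0,0,0.13,0,0.1,0,0,0.17,0,0.1,0,0,0.19,0,0.1,0,0,0.197,0,0.1,0,0,0.199,0,0.1,0,0,0.199,0,0.1]'
```

```text
clock: 12.92
ee_pos: [0.5527, 0.0368, 0.2517]
orientation: [-3.141, 0.001, -3.141]
ft_force: [0.2, -0.8, -5.4]
finger_gap: 0.0253
grasp_force: 50.0
clock: 13.92
ee_pos: [0.4401, 0.3363, 0.2493]
orientation: [-3.14, -0.003, -3.138]
ft_force: [-0.6, -0.3, -5.7]
finger_gap: 0.0249
grasp_force: 50.0
clock: 14.92
ee_pos: [0.4427, 0.3356, 0.1028]
orientation: [3.141, 0.002, -3.141]
ft_force: [-0.6, -0.1, -4.9]
finger_gap: 0.0252
grasp_force: 50.0
```

```bash
python3 -m inch '[0,0,0.001,0,0.1,0,0,0.002,0,0.1,0,0,0.002,0,0.1]'
```

```text
clock: 15.3
ee_pos: [0.4427, 0.3358, 0.102]
orientation: [3.141, 0.002, -3.141]
ft_force: [-2.0, 0.8, 6.2]
finger_gap: 0.0251
grasp_force: 50.0
```

```bash
python3 -m inch '[0,0,0,0,0.9,0,0,0,0,0.9,0,0,0,0,0.9,0,0,0,0,0.9,0,0,-0.05,0,0.9,0,0,-0.12,0,0.9,0,0,-0.18,0,0.9,0,0,-0.18,0,0.9]'; python3 -m inch '[-0.03,-0.07,0,0,0.9,-0.06,-0.14,0,0,0.9,-0.09,-0.21,0,0,0.9,-0.125,-0.28,0,0,0.9,-0.16,-0.35,0,0,0.9,-0.19,-0.42,0,0,0.9,-0.22,-0.49,0,0,0.9,-0.2295,-0.52,0,0,0.9]';  python3 -m inch '[0,0,0,0,0.9,0,0,0,0,0.9]'
python3 - <<'E'
from h import *
st();p=arm.read_camera("wrist");X=cloud(p)
for n,a in(("dc",(.4427,.336)),("fm",(.615,-.054)),("bh",(.598,.328))):
  q=X[(abs(X[...,2]-.134)<.006)&(np.hypot(X[...,0]-a[0],X[...,1]-a[1])<.04)];print(n,len(q))
  if len(q): print(q.mean(0),cv2.minEnclosingCircle(q[:,:2].astype(np.float32)))
E
```

```text
clock: 16.3
ee_pos: [0.4442, 0.3365, 0.2393]
orientation: [3.138, 0.008, -3.141]
ft_force: [0.3, 0.9, -0.5]
finger_gap: 0.0775
grasp_force: 0.0
clock: 17.3
ee_pos: [0.6145, -0.0576, 0.2336]
orientation: [3.141, -0.002, 3.139]
ft_force: [-0.3, 0.8, -0.2]
finger_gap: 0.0783
grasp_force: 0.0
clock: 17.55
ee_pos: [0.6128, -0.0529, 0.2346]
orientation: [3.14, -0.003, -3.14]
ft_force: [-0.5, -0.6, -0.1]
finger_gap: 0.0783
grasp_force: 0.0
{'clock': 17.55, 'ee_pos': [0.6128, -0.0529, 0.2346], 'orientation': [3.14, -0.0026, -3.1404], 'q': [-0.2679, 0.5173, 1.4585, 0.0009, 1.1687, -1.8403], 'ft_force': [-0.5336, -0.5964, -0.1198], 'finger_gap': 0.0783, 'grasp_force': 0.0}
dc 0
fm 611
[ 0.61405797 -0.05489434  0.13443173] ((0.6149342060089111, -0.0549294613301754), 0.012937490828335285)
bh 0
```

```bash
python3 -m inch '[-0.002,-0.002,0.06,0,0.9,-0.002,-0.002,0.12,0,0.9,-0.002,-0.002,0.165,0,0.6,-0.002,-0.002,0.178,0,0.4,-0.002,-0.002,0.178,0,0.1,-0.002,-0.002,0.178,0,0.1,-0.002,-0.002,0.178,0,0.1,-0.002,-0.002,0.178,0,0.1]'; python3 -m inch '[0,0,0,0,0.1,0,0,0,0,0.1,0,0,0,0,0.1]';python3 -m inch '[0,0,-0.02,0,0.1,0,0,-0.06,0,0.1,0,0,-0.1,0,0.1,0,0,-0.14,0,0.1,0,0,-0.18,0,0.1,0,0,-0.2,0,0.1,0,0,-0.2,0,0.1]'
```

```text
clock: 18.6
ee_pos: [0.6161, -0.0561, 0.103]
orientation: [-3.142, 0.002, 3.141]
ft_force: [-0.5, 2.2, 1.5]
finger_gap: 0.0263
grasp_force: 1.4
clock: 18.98
ee_pos: [0.6161, -0.0561, 0.1028]
orientation: [-3.141, 0.001, -3.141]
ft_force: [-1.5, 1.3, 6.1]
finger_gap: 0.0255
grasp_force: 50.0
clock: 19.85
ee_pos: [0.6158, -0.0563, 0.2525]
orientation: [-3.141, 0.001, -3.141]
ft_force: [0.3, -0.0, -4.8]
finger_gap: 0.0251
grasp_force: 50.0
```

```bash
python3 -m inch '[0.01,0.04,0,0,0.1,0.025,0.1,0,0,0.1,0.04,0.17,0,0,0.1,0.06,0.24,0,0,0.1,0.08,0.31,0,0,0.1,0.095,0.38,0,0,0.1,0.11,0.45,0,0,0.1,0.122,0.5,0,0,0.1]'; python3 -m inch '[0.005,0.0177,0,0,0.1,0.005,0.0177,0,0,0.1,0.005,0.0177,0,0,0.1]'; python3 -m inch '[0,0,0.03,0,0.1,0,0,0.08,0,0.1,0,0,0.13,0,0.1,0,0,0.17,0,0.1,0,0,0.19,0,0.1,0,0,0.197,0,0.1,0,0,0.199,0,0.1,0,0,0.2,0,0.1]'
```

```text
clock: 20.85
ee_pos: [0.5221, 0.3207, 0.2497]
orientation: [-3.14, -0.004, -3.14]
ft_force: [0.9, -1.2, -4.0]
finger_gap: 0.0248
grasp_force: 50.0
clock: 21.22
ee_pos: [0.5205, 0.3306, 0.2512]
orientation: [-3.14, -0.001, 3.141]
ft_force: [0.8, -1.1, -4.4]
finger_gap: 0.0254
grasp_force: 50.0
clock: 22.22
ee_pos: [0.5212, 0.3324, 0.1031]
orientation: [3.141, 0.002, -3.141]
ft_force: [0.2, 0.8, -4.5]
finger_gap: 0.0252
grasp_force: 50.0
```

```bash
python3 -m inch '[0,0,0.001,0,0.1,0,0,0.0015,0,0.1,0,0,0.0015,0,0.1]'; python3 -m inch '[0,0,0,0,0.9,0,0,0,0,0.9,0,0,0,0,0.9,0,0,0,0,0.9,0,0,-0.05,0,0.9,0,0,-0.12,0,0.9,0,0,-0.18,0,0.9,0,0,-0.18,0,0.9]'; python3 -m inch '[-0.025,-0.07,0,0,0.9,-0.05,-0.14,0,0,0.9,-0.075,-0.21,0,0,0.9,-0.1,-0.28,0,0,0.9,-0.125,-0.35,0,0,0.9,-0.14,-0.4,0,0,0.9,-0.14,-0.41,0,0,0.9,-0.14,-0.41,0,0,0.9]'
python3 - <<'E'
from h import *
st();p=arm.read_camera("wrist");cv2.imwrite("pics/w2.png",p["image"]);X=cloud(p)
q=X[(abs(X[...,2]-.064)<.004)&(np.hypot(X[...,0]-.6264,X[...,1]-.025)<.04)];print(len(q),q.mean(0),cv2.minEnclosingCircle(q[:,:2].astype(np.float32)))
p=arm.read_camera("top");cv2.imwrite("pics/top2.png",p["image"]);X=cloud(p)
for a in((.4427,.336),(.52,.332),(.598,.328)):
  q=X[(abs(X[...,2]-.134)<.006)&(np.hypot(X[...,0]-a[0],X[...,1]-a[1])<.035)];print(len(q),q.mean(0))
E
```

```text
clock: 22.6
ee_pos: [0.5212, 0.3326, 0.1027]
orientation: [3.141, 0.003, -3.141]
ft_force: [-1.0, 0.5, 5.4]
finger_gap: 0.0253
grasp_force: 50.0
clock: 23.6
ee_pos: [0.5228, 0.3333, 0.2403]
orientation: [3.138, 0.009, -3.141]
ft_force: [-0.3, -0.2, -0.7]
finger_gap: 0.078
grasp_force: 0.0
clock: 24.6
ee_pos: [0.6244, 0.0248, 0.2346]
orientation: [3.141, -0.003, 3.141]
ft_force: [0.2, 0.0, 0.4]
finger_gap: 0.0786
grasp_force: 0.0
{'clock': 24.6, 'ee_pos': [0.6244, 0.0248, 0.2346], 'orientation': [3.1406, -0.0027, 3.1408], 'q': [-0.1392, 0.5305, 1.4329, 0.0006, 1.1809, -1.7095], 'ft_force': [0.2318, 0.0247, 0.3763], 'finger_gap': 0.0786, 'grasp_force': 0.0}
1162 [0.62566854 0.02371484 0.06509744] ((0.6266850233078003, 0.024244295433163643), 0.02308899536728859)
0 [nan nan nan]
148 [0.52033171 0.33201555 0.13411722]
148 [0.59749958 0.32760063 0.13413974]<stdin>:6: RuntimeWarning: Mean of empty slice.
  ret = um.true_divide(
```

View pics/w2.png

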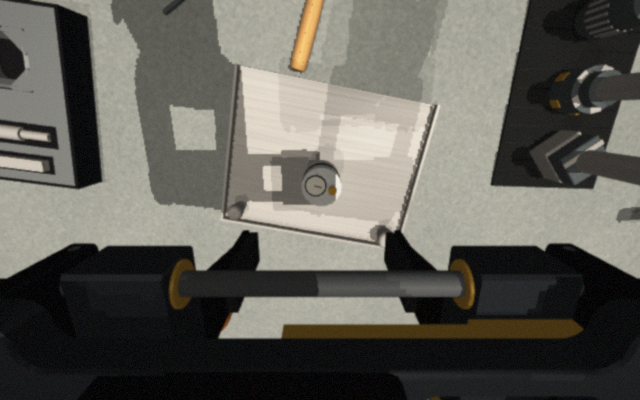

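Setter stands alone on the tray at (320,185); the tools stand on the mat at right. Grasping the setter.

```bash
python3 -m inch '[-0.002,0,0.06,0,0.9,-0.002,0,0.12,0,0.9,-0.002,0,0.18,0,0.9,-0.002,0,0.23,0,0.9,-0.002,0,0.253,0,0.9,-0.002,0,0.253,0,0.7,-0.002,0,0.253,0,0.4,-0.002,0,0.253,0,0.4]' 60; python3 -m inch '[0,0,0,0,0.4,0,0,0,0,0.3,0,0,0,0,0.3,0,0,0,0,0.3,0,0,0,0,0.3]'
```

```text
clock: 25.7
ee_pos: [0.6281, 0.0246, 0.0478]
orientation: [-3.141, 0.003, -3.141]
ft_force: [0.6, 0.3, 0.2]
finger_gap: 0.056
grasp_force: 0.0
clock: 26.32
ee_pos: [0.6276, 0.0245, 0.0473]
orientation: [-3.141, 0.002, 3.142]
ft_force: [-0.8, 0.7, 5.8]
finger_gap: 0.0449
grasp_force: 60.0
```

```bash
python3 -m inch '[0,0,-0.02,0,0.3,0,0,-0.06,0,0.3,0,0,-0.12,0,0.3,0,0,-0.18,0,0.3,0,0,-0.23,0,0.3,0,0,-0.25,0,0.3,0,0,-0.25,0,0.3]'; python3 -m inch '[0.02,-0.04,0,0,0.3,0.04,-0.09,0,0,0.3,0.07,-0.15,0,0,0.3,0.095,-0.21,0,0,0.3,0.12,-0.27,0,0,0.3,0.135,-0.31,0,0,0.3,0.143,-0.326,0,0,0.3,0.143,-0.326,0,0,0.3]'
python3 - <<'E'
from h import *
st()
for c in("wrist","top"):
    p=arm.read_camera(c);cv2.imwrite(f"pics/{c}3.png",p["image"]);X=cloud(p)
    P=X[...,:2];r=np.hypot(X[...,0]-.4872,X[...,1]+.3283)
    # foam-top pixels -> metric rectified image of plane z=.04
    K,R,t=p["camera_matrix"],p["R"],p["t"]
    g=800;gx,gy=np.meshgrid(.4072+np.arange(g)*.0002,-.4083+np.arange(g)*.0002)
    W=np.stack([gx,gy,np.full_like(gx,.04)],-1)@R.T+t;uv=W@K.T;uv=uv[...,:2]/uv[...,2:]
    im=cv2.remap(p["image"],uv[...,0].astype(np.float32),uv[...,1].astype(np.float32),cv2.INTER_LINEAR)
    cv2.imwrite(f"pics/rect_{c}.png",cv2.resize(im,(400,400)))
    m=(abs(X[...,2]-.018)<.004)&(r<.035);print(c,"floor",m.sum(),X[m].mean(0) if m.any() else"")
    m=(abs(X[...,2]-.04)<.003)&(X[...,1]<-.24)&(X[...,1]>-.42)&(X[...,0]>.41)&(X[...,0]<.65)
    if m.sum()>50:
        rr=cv2.minAreaRect(P[m].astype(np.float32));print("foam",m.sum(),rr)
a,b=cv2.imread("pics/rect_wrist.png"),cv2.imread("pics/rect_top.png")
w=cv2.resize(cv2.imread("pics/wrist3.png"),(640,400))
cv2.imwrite("pics/cmp.png",np.hstack([a,b]))
E
```

```text
clock: 27.2
ee_pos: [0.6268, 0.0246, 0.2339]
orientation: [-3.141, 0.001, -3.141]
ft_force: [-0.2, 0.2, -4.0]
finger_gap: 0.045
grasp_force: 60.0
clock: 28.2
ee_pos: [0.5188, -0.2196, 0.2321]
orientation: [3.139, -0.002, 3.14]
ft_force: [-0.2, 0.7, -4.2]
finger_gap: 0.0449
grasp_force: 60.0
{'clock': 28.2, 'ee_pos': [0.5188, -0.2196, 0.2321], 'orientation': [3.1393, -0.0023, 3.1402], 'q': [-0.5991, 0.4511, 1.592, 0.0007, 1.1017, -2.1688], 'ft_force': [-0.2424, 0.6968, -4.2083], 'finger_gap': 0.0449, 'grasp_force': 59.9998}
wrist floor 997 [ 0.4877984  -0.32825664  0.01958929]
foam 14003 ((0.5268791913986206, -0.3319232761859894), (0.14089149236679077, 0.2004198580980301), 82.24637603759766)
top floor 0 
foam 682 ((0.5312607288360596, -0.29558295011520386), (0.07188288122415543, 0.20014648139476776), 81.88004302978516)
```

View pics/wrist3.png

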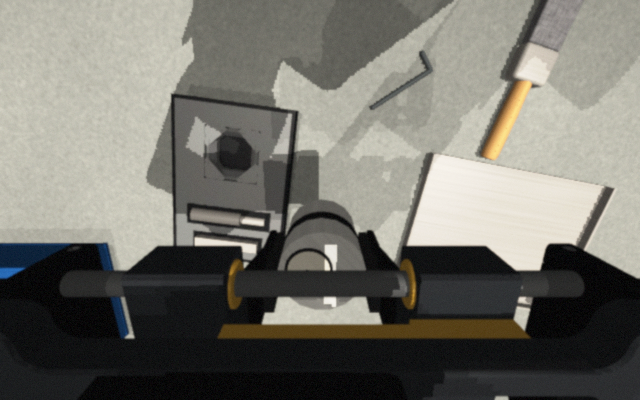

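View pics/cmp.png

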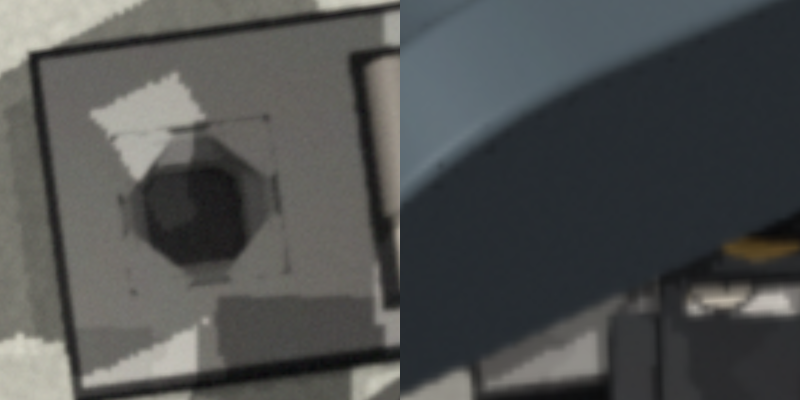

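Wrist view: case with the cutout at (235,152), setter held at (320,250). The rectified foam-top crop gives the lip square centre at (200,204), i.e. the cutout at about (0.4874, -0.327), in line with the case-frame estimate of (0.487, -0.3265).

```bash
python3 -m inch '[0.015,-0.04,0,0,0.3,0.03,-0.09,0,0,0.3,0.0407,-0.135,0,0,0.3,0.0407,-0.143,0,0,0.3,0.0407,-0.143,0.05,0,0.3,0.0407,-0.143,0.11,0,0.3,0.0407,-0.143,0.16,0,0.3,0.0407,-0.143,0.18,0,0.3]'; python3 -m inch '[0,0,0,0,0.3,0,0,0,0,0.3]'
```

```text
clock: 29.3
ee_pos: [0.4888, -0.3242, 0.0963]
orientation: [3.137, -0.003, -3.14]
ft_force: [-0.7, -0.0, -3.7]
finger_gap: 0.0443
grasp_force: 60.0
clock: 29.55
ee_pos: [0.4905, -0.3276, 0.1001]
orientation: [-3.139, 0.002, -3.141]
ft_force: [0.1, -0.0, -3.7]
finger_gap: 0.0448
grasp_force: 60.0
```

```bash
python3 -m inch '[0.003,0.001,0,0,0.3,0.003,0.001,0.01,0,0.3,0.003,0.001,0.02,0,0.3,0.003,0.001,0.027,0,0.3,0.003,0.001,0.032,0,0.3,0.003,0.001,0.036,0,0.3,0.003,0.001,0.04,0,0.3,0.003,0.001,0.04,0,0.3]'
```

```text
clock: 30.55
ee_pos: [0.4877, -0.3265, 0.0694]
orientation: [-3.141, 0.002, -3.142]
ft_force: [1.1, 1.9, 1.5]
finger_gap: 0.0447
grasp_force: 60.0
```

```bash
python3 -m inch '[0,0,0.003,0,0.3,0,0,0.006,0,0.3,0,0,0.009,0,0.3,0,0,0.011,0,0.3,0,0,0.0125,0,0.3,0,0,0.0125,0,0.3,0,0,0.0125,0,0.3]'
```

```text
clock: 31.42
ee_pos: [0.4878, -0.3265, 0.0612]
orientation: [-3.14, 0.002, 3.141]
ft_force: [-0.0, 3.2, 10.1]
finger_gap: 0.0447
grasp_force: 60.0
```

```bash
python3 -m inch '[0,0,0.001,0,0.3,0,0,0.002,0,0.3,0,0,0.002,0,0.3,0,0,0.002,0,0.3]'
```

```text
clock: 31.92
ee_pos: [0.4879, -0.3265, 0.0612]
orientation: [-3.14, 0.002, 3.142]
ft_force: [-1.5, 4.9, 18.7]
finger_gap: 0.0447
grasp_force: 60.0
```

```bash
python3 -m inch '[0,0,-0.002,0,0.9,0,0,-0.002,0,0.9,0,0,-0.002,0,0.9,0,0,-0.002,0,0.9,0,0,-0.002,0,0.9,0,0,-0.07,0,0.9,0,0,-0.14,0,0.9,0,0,-0.21,0,0.9]';python3 -m inch '[0,0,-0.02,0,0.9,0,0,-0.02,0,0.9,0,0,-0.02,0,0.9]'; python3 - <<'E'
from h import *
p=arm.read_camera("wrist");cv2.imwrite("pics/w4.png",p["image"]);X=cloud(p)
q=X[(abs(X[...,2]-.078)<.006)&(np.hypot(X[...,0]-.4874,X[...,1]+.327)<.04)];print(len(q),q.mean(0),np.median(q[:,2]),cv2.minEnclosingCircle(q[:,:2].astype(np.float32)))
A=np.c_[q[:,:2],np.ones(len(q))];print("tilt",np.linalg.lstsq(A,q[:,2],rcond=None)[0])
f=X[(abs(X[...,2]-.04)<.004)&(np.hypot(X[...,0]-.4874,X[...,1]+.327)<.06)];print("foam z",np.median(f[:,2]))
E
```

```text
clock: 32.92
ee_pos: [0.4867, -0.3262, 0.2164]
orientation: [3.141, -0.001, -3.141]
ft_force: [0.8, -0.7, -0.6]
finger_gap: 0.0785
grasp_force: 0.0
clock: 33.3
ee_pos: [0.4859, -0.3254, 0.2281]
orientation: [3.139, -0.003, -3.141]
ft_force: [-0.5, 0.2, -0.0]
finger_gap: 0.078
grasp_force: 0.0
1391 [ 0.48593409 -0.3266705   0.07925124] 0.07913450711089878 ((0.48682790994644165, -0.32670536637306213), 0.022956792265176773)
tilt [0.01797463 0.00274414 0.07141318]
foam z 0.04071559643638152
```

View pics/w4.png

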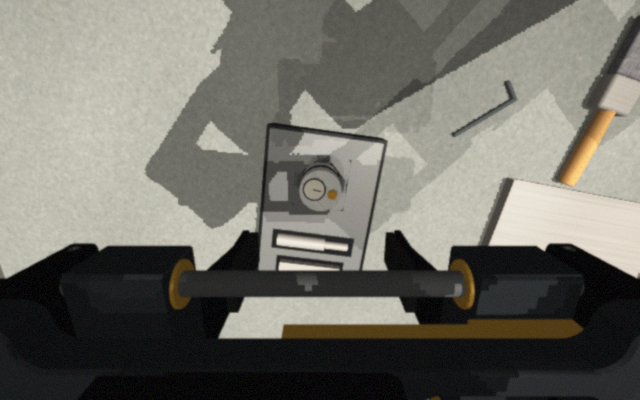

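Setter is seated at (322,190) in the cutout, its top 38.4 mm above the foam, upright and centred to about 1 mm. Now the tools go back, face mill first.

```bash
python3 -m inch '[0,0.06,-0.01,0,0.9,0,0.13,-0.01,0,0.9,0,0.2,-0.01,0,0.9,-0.01,0.27,-0.01,0,0.9,-0.015,0.34,-0.01,0,0.9,-0.02,0.41,-0.01,0,0.9,-0.025,0.48,-0.01,0,0.9,-0.025,0.55,-0.01,0,0.9]'; python3 -m inch '[0,0.07,0,0,0.9,-0.01,0.14,0,0,0.9,-0.02,0.21,0,0,0.9,-0.022,0.28,0,0,0.9,-0.022,0.325,0,0,0.9,-0.022,0.327,0,0,0.9,-0.022,0.327,0,0,0.9]'
python3 - <<'E'
from h import *
st();p=arm.read_camera("wrist");X=cloud(p);cv2.imwrite("pics/w5.png",p["image"])
for n,a in(("dc",(.4427,.336)),("fm",(.52,.332)),("bh",(.598,.328))):
  q=X[(abs(X[...,2]-.134)<.006)&(np.hypot(X[...,0]-a[0],X[...,1]-a[1])<.035)];print(n,len(q))
  if len(q): print(q.mean(0),cv2.minEnclosingCircle(q[:,:2].astype(np.float32)))
E
```

```text
clock: 34.35
ee_pos: [0.5049, 0.0878, 0.2359]
orientation: [3.141, -0.003, -3.142]
ft_force: [0.2, -0.4, -0.0]
finger_gap: 0.0779
grasp_force: 0.0
clock: 35.22
ee_pos: [0.5213, 0.3306, 0.2361]
orientation: [-3.14, -0.003, -3.141]
ft_force: [-0.2, 0.2, 0.6]
finger_gap: 0.0782
grasp_force: 0.0
{'clock': 35.225, 'ee_pos': [0.5213, 0.3306, 0.2361], 'orientation': [-3.1398, -0.0029, -3.1411], 'q': [0.3847, 0.5189, 1.4507, -0.0007, 1.1753, -1.1863], 'ft_force': [-0.1774, 0.1996, 0.5667], 'finger_gap': 0.0782, 'grasp_force': 0.0}
dc 746
[0.44253689 0.33586421 0.13489635] ((0.44279423356056213, 0.33564725518226624), 0.012982120737433434)
fm 607
[0.51918064 0.33264547 0.13450932] ((0.5201439261436462, 0.3327650725841522), 0.012987352907657623)
bh 150
[0.58803728 0.3280018  0.13284163] ((0.5926369428634644, 0.328194797039032), 0.011671113781630993)
```

View pics/w5.png

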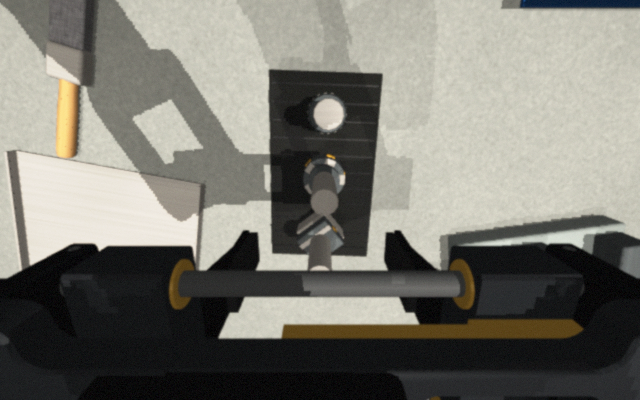

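All three stand in a row on the mat: chuck (328,112), face mill (325,190), boring head (320,240).

```bash
python3 -m inch '[0,0.002,0.06,0,0.9,0,0.002,0.12,0,0.9,0,0.002,0.165,0,0.6,0,0.002,0.177,0,0.4,0,0.002,0.177,0,0.1,0,0.002,0.177,0,0.1,0,0.002,0.177,0,0.1,0,0.002,0.177,0,0.1]' 50; python3 -m inch '[0,0,0,0,0.1,0,0,0,0,0.1,0,0,0,0,0.1]';python3 -m inch '[0,0,-0.02,0,0.1,0,0,-0.06,0,0.1,0,0,-0.1,0,0.1,0,0,-0.14,0,0.1,0,0,-0.18,0,0.1,0,0,-0.2,0,0.1,0,0,-0.2,0,0.1]'
```

```text
clock: 36.28
ee_pos: [0.5224, 0.3331, 0.1059]
orientation: [3.141, 0.002, -3.141]
ft_force: [-0.2, -0.1, 0.1]
finger_gap: 0.0262
grasp_force: 0.4
clock: 36.65
ee_pos: [0.5225, 0.333, 0.1059]
orientation: [3.141, 0.001, -3.141]
ft_force: [-0.6, -0.4, 5.6]
finger_gap: 0.0249
grasp_force: 50.0
clock: 37.52
ee_pos: [0.5222, 0.333, 0.2555]
orientation: [3.141, 0.001, -3.141]
ft_force: [-0.3, 0.2, -4.3]
finger_gap: 0.0255
grasp_force: 50.0
```

```bash
python3 -m inch '[-0.01,-0.04,0,0,0.1,-0.025,-0.1,0,0,0.1,-0.04,-0.17,0,0,0.1,-0.06,-0.24,0,0,0.1,-0.08,-0.31,0,0,0.1,-0.095,-0.38,0,0,0.1,-0.11,-0.45,0,0,0.1,-0.122,-0.5,0,0,0.1]'; python3 -m inch '[-0.0045,-0.0167,0,0,0.1,-0.0045,-0.0167,0,0,0.1,-0.0045,-0.0167,0,0,0.1]'; python3 -m inch '[0,0,0.03,0,0.1,0,0,0.08,0,0.1,0,0,0.13,0,0.1,0,0,0.17,0,0.1,0,0,0.19,0,0.1,0,0,0.196,0,0.1,0,0,0.199,0,0.1,0,0,0.199,0,0.1]'
```

```text
clock: 38.52
ee_pos: [0.6129, -0.0444, 0.2527]
orientation: [3.141, -0.004, 3.14]
ft_force: [0.1, 0.3, -4.2]
finger_gap: 0.0249
grasp_force: 50.0
clock: 38.9
ee_pos: [0.6161, -0.0529, 0.2541]
orientation: [3.14, -0.002, -3.14]
ft_force: [0.5, 0.3, -5.1]
finger_gap: 0.0248
grasp_force: 50.0
clock: 39.9
ee_pos: [0.6177, -0.0547, 0.1067]
orientation: [-3.141, 0.002, -3.141]
ft_force: [0.9, -0.0, -3.7]
finger_gap: 0.025
grasp_force: 50.0
```

```bash
python3 -m inch '[0,0,0.001,0,0.1,0,0,0.0015,0,0.1,0,0,0.0015,0,0.1]'; python3 -m inch '[0,0,0,0,0.9,0,0,0,0,0.9,0,0,0,0,0.9,0,0,0,0,0.9,0,0,-0.05,0,0.9,0,0,-0.12,0,0.9,0,0,-0.18,0,0.9,0,0,-0.18,0,0.9]'; python3 -m inch '[0.03,0.07,0,0,0.9,0.06,0.14,0,0,0.9,0.09,0.21,0,0,0.9,0.125,0.28,0,0,0.9,0.16,0.35,0,0,0.9,0.19,0.42,0,0,0.9,0.22,0.49,0,0,0.9,0.233,0.52,0,0,0.9]'; python3 -m inch '[0,0,0,0,0.9,0,0,0,0,0.9,0,0,0,0,0.9]'
```

```text
clock: 40.28
ee_pos: [0.6177, -0.0549, 0.1059]
orientation: [-3.141, 0.002, -3.142]
ft_force: [-1.8, 0.7, 4.0]
finger_gap: 0.0252
grasp_force: 50.0
clock: 41.28
ee_pos: [0.6197, -0.0552, 0.2441]
orientation: [-3.139, 0.01, -3.141]
ft_force: [0.4, -0.3, -0.3]
finger_gap: 0.0782
grasp_force: 0.0
clock: 42.28
ee_pos: [0.4396, 0.3375, 0.2382]
orientation: [-3.141, -0.003, -3.138]
ft_force: [0.3, 0.0, -0.3]
finger_gap: 0.0784
grasp_force: 0.0
clock: 42.65
ee_pos: [0.4427, 0.3342, 0.2392]
orientation: [-3.141, -0.001, 3.14]
ft_force: [-0.7, 0.3, 0.2]
finger_gap: 0.0781
grasp_force: 0.0
```

```bash
python3 -m inch '[0,0.001,0.06,0,0.9,0,0.001,0.12,0,0.9,0,0.001,0.165,0,0.6,0,0.001,0.18,0,0.4,0,0.001,0.18,0,0.1,0,0.001,0.18,0,0.1,0,0.001,0.18,0,0.1,0,0.001,0.18,0,0.1]' 50; python3 -m inch '[0,0,0,0,0.1,0,0,0,0,0.1,0,0,0,0,0.1]';python3 -m inch '[0,0,-0.02,0,0.1,0,0,-0.06,0,0.1,0,0,-0.1,0,0.1,0,0,-0.14,0,0.1,0,0,-0.18,0,0.1,0,0,-0.2,0,0.1,0,0,-0.2,0,0.1]'
```

```text
clock: 43.65
ee_pos: [0.4426, 0.3364, 0.1055]
orientation: [3.141, 0.002, -3.141]
ft_force: [0.3, 0.5, -0.5]
finger_gap: 0.0263
grasp_force: 0.7
clock: 44.02
ee_pos: [0.4426, 0.3362, 0.1054]
orientation: [3.141, 0.001, -3.141]
ft_force: [-0.2, -0.6, 4.5]
finger_gap: 0.0251
grasp_force: 50.0
clock: 44.9
ee_pos: [0.4422, 0.3362, 0.2551]
orientation: [3.141, 0.001, -3.141]
ft_force: [0.1, -0.4, -5.1]
finger_gap: 0.025
grasp_force: 50.0
```

```bash
python3 -m inch '[-0.015,-0.04,0,0,0.1,-0.04,-0.1,0,0,0.1,-0.065,-0.17,0,0,0.1,-0.09,-0.24,0,0,0.1,-0.115,-0.31,0,0,0.1,-0.14,-0.37,0,0,0.1,-0.1475,-0.3975,0,0,0.1,-0.1475,-0.3975,0,0,0.1]';  python3 -m inch '[0,0,0.03,0,0.1,0,0,0.08,0,0.1,0,0,0.13,0,0.1,0,0,0.17,0,0.1,0,0,0.19,0,0.1,0,0,0.197,0,0.1,0,0,0.199,0,0.1,0,0,0.199,0,0.1]'
```

```text
clock: 45.9
ee_pos: [0.5522, 0.0369, 0.253]
orientation: [3.141, -0.003, 3.139]
ft_force: [0.2, 0.6, -6.0]
finger_gap: 0.0247
grasp_force: 50.0
clock: 46.9
ee_pos: [0.5536, 0.038, 0.1063]
orientation: [-3.141, 0.002, -3.141]
ft_force: [-0.5, -0.8, -6.0]
finger_gap: 0.0251
grasp_force: 50.0
```

```bash
python3 -m inch '[0,0,0.001,0,0.1,0,0,0.0015,0,0.1,0,0,0.0015,0,0.1]'; python3 -m inch '[0,0,0,0,0.9,0,0,0,0,0.9,0,0,0,0,0.9,0,0,0,0,0.9,0,0,-0.05,0,0.9,0,0,-0.12,0,0.9,0,0,-0.18,0,0.9,0,0,-0.18,0,0.9]'; python3 -m inch '[-0.01,0.06,0,0,0.9,-0.02,0.14,0,0,0.9,-0.03,0.22,0,0,0.9,-0.045,0.3,0,0,0.9,-0.059,0.37,0,0,0.9,-0.059,0.386,0,0,0.9,-0.059,0.386,0,0,0.9,-0.059,0.386,0,0,0.9]'
```

```text
clock: 47.28
ee_pos: [0.5536, 0.0378, 0.1054]
orientation: [-3.141, 0.002, -3.142]
ft_force: [-0.9, -0.4, 4.0]
finger_gap: 0.0254
grasp_force: 50.0
clock: 48.28
ee_pos: [0.5554, 0.0378, 0.243]
orientation: [-3.14, 0.009, -3.141]
ft_force: [0.9, 0.3, 0.3]
finger_gap: 0.0779
grasp_force: 0.0
clock: 49.28
ee_pos: [0.5966, 0.3258, 0.2384]
orientation: [-3.14, -0.002, 3.141]
ft_force: [0.2, 0.0, 0.3]
finger_gap: 0.0785
grasp_force: 0.0
```

```bash
python3 -m inch '[0,0.001,0.06,0,0.9,0,0.001,0.12,0,0.9,0,0.001,0.165,0,0.6,0,0.001,0.18,0,0.4,0,0.001,0.18,0,0.1,0,0.001,0.18,0,0.1,0,0.001,0.18,0,0.1,0,0.001,0.18,0,0.1]' 50; python3 -m inch '[0,0,0,0,0.1,0,0,0,0,0.1,0,0,0,0,0.1]';python3 -m inch '[0,0,-0.02,0,0.1,0,0,-0.06,0,0.1,0,0,-0.1,0,0.1,0,0,-0.14,0,0.1,0,0,-0.18,0,0.1,0,0,-0.2,0,0.1,0,0,-0.2,0,0.1]'
```

```text
clock: 50.28
ee_pos: [0.5975, 0.3285, 0.1053]
orientation: [3.141, 0.002, -3.141]
ft_force: [0.3, -0.7, 0.7]
finger_gap: 0.0263
grasp_force: 0.9
clock: 50.65
ee_pos: [0.5976, 0.3283, 0.1052]
orientation: [3.141, 0.001, -3.141]
ft_force: [-0.7, -1.9, 5.4]
finger_gap: 0.0253
grasp_force: 50.0
clock: 51.52
ee_pos: [0.5971, 0.3284, 0.2546]
orientation: [3.141, 0.001, -3.141]
ft_force: [0.5, -0.3, -6.1]
finger_gap: 0.025
grasp_force: 50.0
```

```bash
python3 -m inch '[-0.01,-0.03,0,0,0.1,-0.02,-0.09,0,0,0.1,-0.03,-0.15,0,0,0.1,-0.045,-0.21,0,0,0.1,-0.055,-0.265,0,0,0.1,-0.055,-0.29,0,0,0.1,-0.055,-0.296,0,0,0.1,-0.055,-0.296,0,0,0.1]'; python3 -m inch '[0,0,0.03,0,0.1,0,0,0.08,0,0.1,0,0,0.13,0,0.1,0,0,0.17,0,0.1,0,0,0.19,0,0.1,0,0,0.197,0,0.1,0,0,0.199,0,0.1,0,0,0.199,0,0.1]'; python3 -m inch '[0,0,0.001,0,0.1,0,0,0.0015,0,0.1,0,0,0.0015,0,0.1]'
```

```text
clock: 52.52
ee_pos: [0.6377, 0.1069, 0.2536]
orientation: [3.141, -0.001, -3.141]
ft_force: [0.5, 0.4, -6.0]
finger_gap: 0.0252
grasp_force: 50.0
clock: 53.52
ee_pos: [0.6393, 0.1064, 0.1062]
orientation: [3.142, 0.003, -3.141]
ft_force: [0.5, 0.4, -6.5]
finger_gap: 0.0253
grasp_force: 50.0
clock: 53.9
ee_pos: [0.6392, 0.1061, 0.1053]
orientation: [-3.142, 0.002, -3.142]
ft_force: [-1.5, -0.4, 1.5]
finger_gap: 0.0252
grasp_force: 50.0
```

Down. Release, lift, then back toward the start to clear the top view.

```bash
python3 -m inch '[0,0,0,0,0.9,0,0,0,0,0.9,0,0,0,0,0.9,0,0,0,0,0.9,0,0,-0.05,0,0.9,0,0,-0.12,0,0.9,0,0,-0.18,0,0.9,0,0,-0.18,0,0.9]'; python3 -m inch '[0.05,0.05,0,0,0.9,0.1,0.1,0,0,0.9,0.15,0.16,0,0,0.9,0.2,0.22,0,0,0.9,0.25,0.28,0,0,0.9,0.3,0.34,0,0,0.9,0.35,0.4,0,0,0.9,0.4,0.45,0,0,0.9]'; python3 -m inch '[0.05,0.05,0,0,0.9,0.1,0.1,0,0,0.9,0.15,0.15,0,0,0.9,0.15,0.15,0,0,0.9,0.15,0.15,0,0,0.9,0.15,0.15,0,0,0.9]'
python3 - <<'E'
from h import *
st();p=arm.read_camera("top");X=cloud(p);cv2.imwrite("pics/top9.png",p["image"])
for n,a,h in(("fm",(.6148,-.0542),.134),("dc",(.5529,.0387),.134),("bh",(.6385,.1066),.134),("set",(.487,-.327),.078)):
  q=X[(abs(X[...,2]-h)<.005)&(np.hypot(X[...,0]-a[0],X[...,1]-a[1])<.045)];print(n,len(q),q.mean(0) if len(q) else "")
E
```

```text
clock: 54.9
ee_pos: [0.6411, 0.1064, 0.2437]
orientation: [-3.142, 0.01, -3.141]
ft_force: [0.2, -0.9, -1.0]
finger_gap: 0.0778
grasp_force: 0.0
clock: 55.9
ee_pos: [0.3364, 0.4448, 0.2376]
orientation: [-3.141, -0.001, -3.141]
ft_force: [0.3, -0.1, -0.0]
finger_gap: 0.0784
grasp_force: 0.0
clock: 56.65
ee_pos: [0.2266, 0.5551, 0.2382]
orientation: [-3.14, -0.0, 3.14]
ft_force: [0.2, -0.5, -0.6]
finger_gap: 0.0784
grasp_force: 0.0
{'clock': 56.65, 'ee_pos': [0.2266, 0.5551, 0.2382], 'orientation': [-3.1403, -0.0004, 3.1402], 'q': [0.9972, 0.4917, 1.4957, -0.0004, 1.1555, -0.572], 'ft_force': [0.1948, -0.4623, -0.5945], 'finger_gap': 0.0784, 'grasp_force': 0.0}
fm 139 [ 0.6150031  -0.05427299  0.13406805]
dc 134 [0.55327838 0.03816851 0.13415853]
bh 136 [0.63900107 0.10605697 0.13417992]
set 413 [ 0.48675471 -0.3247704   0.07868954]
```

View pics/top9.png

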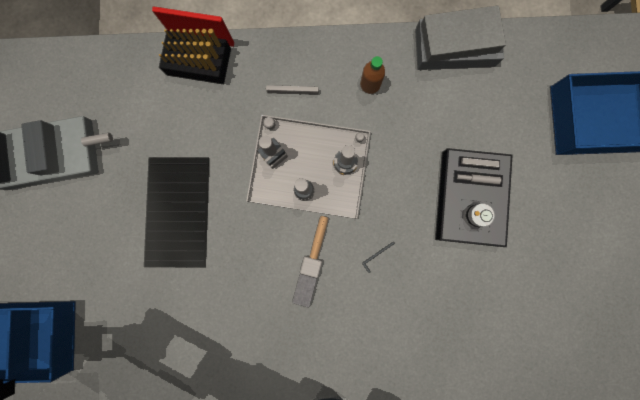

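The picture shows all three tools back on the tray at (345,158), (303,188) and (270,148), within 1 mm of the start, and the setter in the case at (482,215).

```bash
python3 -c "from bench import arm; print(arm.hand_in())"
```

```text
the job is handed in; nothing more can be done
None
```

I handed the job in at about 57 s: the setter sits fully home in the cutout, and all three tools stand upright on the tray within about 1 mm of their starting spots; the hand-in reported no verdict.

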